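Click the sliding stop of the jar rack into its notch

TASK

Close up the row of spice jars on the wooden rack: with closed fingertips push the rack's sliding stop from behind, by its upright tab, along the track towards the jars until its spring pin rides over the crest of the small steel clip and drops into the notch, then move away. Only push from behind, do not grip or pull the tab; do not force the stop on past the notch. Leave the jars and everything else standing where they are.

Things in the scene. Friction and masses are not known exactly. Their poses are not given: they have to be found in the camera images.
- jar_rack: fixed light-wood rack, 112 mm wide (x), 360 mm long (y); origin: centre of its underside, on the worktop. +y runs along the aluminium track (x = -26 mm, top 19 mm high), from the stop towards the jars; +x from the track to the jar lane and back rail. Three jars, tops 110 mm above the worktop, stand at x = 20, y about 135, 85 and 35 mm; end wall at y = 170 mm.
- push_face (a point): on the rear face of the stop's upright dark grey push tab, centred across, 75 mm above the worktop; moves with the stop. This flat face looks along the rack's -y, is 36 mm wide and spans 36 to 90 mm above the worktop. Push it towards the rack's +y. Behind it lie only the rack's board, track and track end (up to 25 mm high).
- tab_front (a point): on the front face (towards the jars) of the push tab, 10 mm ahead of the push face, 75 mm above the worktop. This front half of the tab is 42 mm wide, 3 mm wider on each side than the rear half. The fingers must not press on it: touching it means the tab was gripped or pulled.
- row_stop_body (a joint): travel of the stop along the track, in m, from 0 at the far end from the jars to 0.165; grows towards the jars. It starts at 0 to 0.03. Sliding friction 0.6 N; it stays where it is left.
- pin (a point): the spring pin's lower end; moves along the track with the stop, not up and down. 24 mm ahead of the push face (rack +y) and 13 mm to the rack's -x side of it.
- stop_pin_body (a joint): height of the spring pin above its lowest position, in m: 0 fully down, about 0.003 on the crest of the clip, near 0 again in the notch; its dark round head shows above the carriage.
- notch (a point): bottom of the notch in the steel clip (10 mm wide, 42 mm long, 7 mm high) fixed on the board beside the track; axes as the rack's. From -y it rises from 21 mm before the notch to a 4 mm crest 10 mm before it, falls into the notch, then a wall rises from 3 mm after it. Push: 3 to 6 N on the rise, near 0 past the crest, then over 9 N within 3 mm of meeting the wall, which yields at 25 to 35 N.
- spice_jar_a: spice jar, 45 mm across, 100 mm tall, standing loose in the rack; origin under its centre. Leave alone.
- spice_jar_b: spice jar, 47 mm across, 98 mm tall, standing loose in the rack; origin under its centre. Leave alone.
- spice_jar_c: spice jar, 43 mm across, 100 mm tall, standing loose in the rack; origin under its centre. Leave alone.
- garlic: garlic bulb, 53 mm, loose on the worktop just beyond the rack's back rail. Leave alone.
- onion: onion, 69 mm, 74 mm tall, loose on the worktop just beyond the rack's back rail. Leave alone.
- lemon: lemon, 76x56x55 mm, loose on the worktop at the right. Leave alone.

How it is judged (in metres and radians):
On the way, in this order (a step that is already met when the one before it is completed fails the run):
1. the pin rides up onto the clip's crest (value of joint stop_pin_body above 0.0015 m and y of pin in the frame of notch below -0.005 m).
2. the pin has dropped into the notch (y of pin in the frame of notch between -0.0045 and 0.004 m and value of joint stop_pin_body below 0.0015 m), for 0.2 s.
At the end, for the whole second after the job is handed in: The stop rests, still, with its pin down in the notch (at most 4.5 mm short of and 4 mm beyond its centre, pin less than 1.5 mm up), and the three jars stand upright within 15 mm of where they were (all of step 2 and velocity of joint row_stop_body between -0.005 and 0.005 m/s and angle between each of spice_jar_a, spice_jar_b, spice_jar_c's own z axis and vertical below 0.1 rad and distance of each of spice_jar_a, spice_jar_b, spice_jar_c from where it was at the start of the episode below 0.015 m); the robot touches nothing.
It fails at once if the stop is forced past the notch (pin more than 8 mm beyond it) (y of pin in the frame of notch above 0.008 m).
It fails at once if the tab is gripped or pulled: the fingers press its front half (over 1 N) (contact force between the fingers and tab_front above 1 N).
It fails at once if a jar is displaced by more than 20 mm or tipped (distance of any of spice_jar_a, spice_jar_b, spice_jar_c from where it was at the start of the episode above 0.02 m or angle between any of spice_jar_a, spice_jar_b, spice_jar_c's own z axis and vertical above 0.3 rad).
It fails at once if the garlic, onion or lemon is moved by more than 20 mm (distance of any of garlic, onion, lemon from where it was at the start of the episode above 0.02 m).
It also fails if it takes over 34 s, if anything falls off the work surface, if the arm or the gripper's body presses on something with over 40 N, if the wrist force passes 120 N, or if a joint passes its speed limit or range.

ROBOT

A 6-joint arm with a two-finger parallel gripper is mounted at the origin on a cart in front of the work surface, level with it; the furniture and walls round the work are solid. World frame = base frame: x ahead of the robot, y to its left, z up, the work surface at z = 0. Lengths are in mm, angles in rad, forces in N, time in s.
With the tool pointing down it reaches from about 250 to 800 mm from the base axis. Payload 8.5 kg.
Tool frame: the origin (TCP) lies at the centre of the arm's flange, where the gripper is bolted on; the fingertips stand 173 mm ahead of it and the grasp point (between the pads) lies 155 mm ahead of it (hold_point_z is the distance from the TCP to the grasp point, in mm); z points along the fingers, y is the line along which they close (so a half turn about z gives the same grasp; the last joint's range is limited). The gripper opens to 85 mm and grips with 20 to 120 N. Pads are 22 mm wide; open, the fingers measure 114 mm over their backs; the gripper's body (76 mm by 85 mm) begins 54 mm behind the grasp point. The pads swing forward as they close: fully open they stand 13 mm farther back than shut.
Start: joints at [-1.318, 0.238, -0.013, 1.319, 0, 1.571], TCP at [131.302, -508.289, 404.676] pointing down, gripper open.
Joint ranges: [-2.66, 2.66], [-1.03, 1.9], [-1.14, 1.46], [-1.82, 2.27], [-1.45, 1.34], [-3.14, 3.14]. Speed limits (rad/s): [2.22, 2.22, 2.79, 3.14, 3.14, 3.14].

INTERFACE

Orientations are given as a unit quaternion [x, y, z, w].
In Python, from rig import * gives the robot as it stands.
- The arm moves only by the tool carry_out, never from a script. Its argument "moves" is a list of rows, each an object with "delta_rot": the turn, a rotation vector about the world's x, y, z normalised to -1 to 1, where 1 is pi/2 rad, a list of three; "slide": the shift along the world's x, y, z normalised to -1 to 1, where 1 is 0.6 m, a list of three; "jaw": the opening, from -1 (shut) to 1 (fully open). A call has 1 to 5 rows; each row is the pose to reach, as a shift and turn from the pose commanded when the call began; what a row does not reach only later rows make up. A row lasts 1/10 s, in which the tool goes at most 50 mm and 8.59 degrees, less where a joint would pass 70% of its speed; a pose out of reach is approached as far as the arm can. A call with a number of a shift or a turn outside -1 to 1 is refused whole. A call with a gripper value outside its range is refused whole. The fingers move at their own pace and stop on an object; the grip force is fixed at half the most. Time passes only in rows, so rows that repeat a pose let the fingers close. It gives the time, the measured TCP pose, the force, the opening and the grip force at its end, in the units of the state.
- state(): the state, without advancing time (a new reading comes with each control period).
- capture(name): name is "scene" or "top" or "wrist"; returns a dict with "color" (384x512x3 uint8, red, green, blue), "mtx" (3x3 intrinsics, pixels), "rvec" (rotation vector, rad) and "tvec" (3), from world to camera coordinates, as OpenCV has them; the wrist camera has in their place "T_tool_cam" (4x4, takes a point from camera to tool coordinates, whose origin is the TCP and whose axes are the flange's). Camera axes: x right, y down, z forward; pixel columns grow to the right and rows downward; lengths in mm; the calibration is good to about 2 mm. A picture is of the moment at which its call begins: read the wrist's pose just before it. There is no depth.
- job_done(): hands the job in; it is judged then, once.
The state is a dict: "clock": time; "joints": joint angles; "qvel": joint speeds; "joint_torque": joint torques, N m; "eef_pos": TCP position; "tcp_rot": TCP orientation; "wrist_force": force on the tool from outside, world axes, zero at the start; "moment": the same for the moment, N m; "grip_width": finger opening in mm; "grasp_force": force on a finger pad.
Only numpy, scipy, OpenCV 4.12 (cv2) and the standard library are available. Lean on these libraries where they do the work, as an engineer would, in place of code of your own. Each camera call takes 0.05 s, during which the arm holds its last target. There are 200 camera calls.

## Working session

There is one attempt and no reset: what is moved stays moved. The work goes in short steps, Python scripts to look and compute and a tool call to move; the robot and the scene stay as the last step left them, time stands still between calls to the robot, and variables do not carry over. Pictures are saved under pics/ and viewed, at most 10 in all, crops included, and the job is handed in when it is done.

Besides the shell and the picture viewer there is one more tool, called after ">>>" by a JSON object that holds its "fn" and its "kwargs", one argument or row to a line. carry_out: Moves the arm, as the interface text tells. Its arguments: {"type":"object","properties":{"moves":{"type":"array"}},"required":["moves"]}

```bash
mkdir -p pics; cat > h.py <<'E'
from rig import *
import cv2, numpy as np
def save(n,im): cv2.imwrite(f'pics/{n}.png',cv2.cvtColor(im,cv2.COLOR_RGB2BGR))
def ray(c,uv):
    R=cv2.Rodrigues(np.array(c['rvec'],float))[0]; t=np.array(c['tvec'],float).ravel()
    d=R.T@np.linalg.inv(c['mtx'])@np.array([*uv,1.]); return -R.T@t,d
def onz(c,uv,z):
    o,d=ray(c,uv); return o+d*(z-o[2])/d[2]
def proj(c,P): return cv2.projectPoints(np.array(P,float).reshape(-1,1,3),np.array(c['rvec'],float),np.array(c['tvec'],float),np.array(c['mtx'],float),None)[0].reshape(-1,2)
E
python3 - <<'E'
from h import *
import pickle
s=state(); print(s)
d={n:capture(n) for n in('scene','top')}
pickle.dump(d,open('c0.pkl','wb'))
for n in d: save(n+'0',cv2.resize(d[n]['color'],(800,600),interpolation=cv2.INTER_CUBIC))
for n in d: print(n,ray(d[n],(256,192)),d[n]['mtx'][0])
E
```

```text
{'clock': 0.0, 'joints': array([-1.31800468e+00,  2.38761590e-01, -1.42617456e-02,  1.31918641e+00,
       -9.34286905e-06,  1.57077172e+00]), 'qvel': array([ 6.18011854e-05,  1.24020613e-03, -3.77404945e-04,  1.88063817e-04,
        6.42607485e-04, -1.99313007e-03]), 'joint_torque': array([ 2.80367480e-03, -5.38787878e+01,  3.46434832e+01,  1.87854236e-02,
        6.14873647e-05, -1.93898529e-05]), 'eef_pos': array([ 131.26304937, -508.15075159,  404.08459545]), 'tcp_rot': array([ 9.92020878e-01,  1.26071718e-01, -9.37132160e-05, -7.00485620e-04]), 'wrist_force': array([-0.30634048,  0.34226167,  0.62829524]), 'moment': array([ 0.03482584, -0.02786827,  0.04454606]), 'grasp_force': 0.0, 'grip_width': 85.06122982163387}
scene (array([751.61762378, 816.17521064, 693.56318147]), array([-0.19564637, -0.7888023 , -0.5827209 ])) [355.16626971   0.         258.41107968]
top (array([ 344.43965553,  -40.88334677, 1349.28121852]), array([ 0.15538455, -0.01080476, -0.98784555])) [465.40206312   0.         252.75149267]
```

View pics/scene0.png

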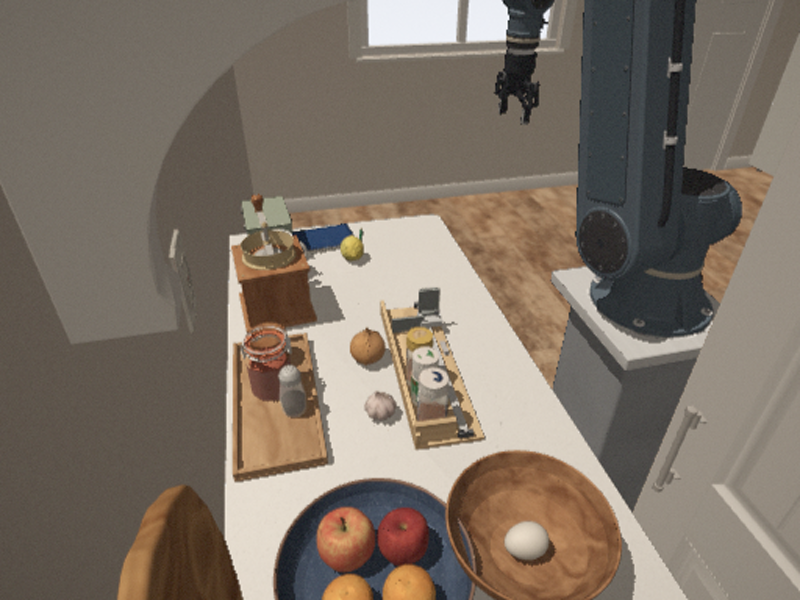

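View pics/top0.png

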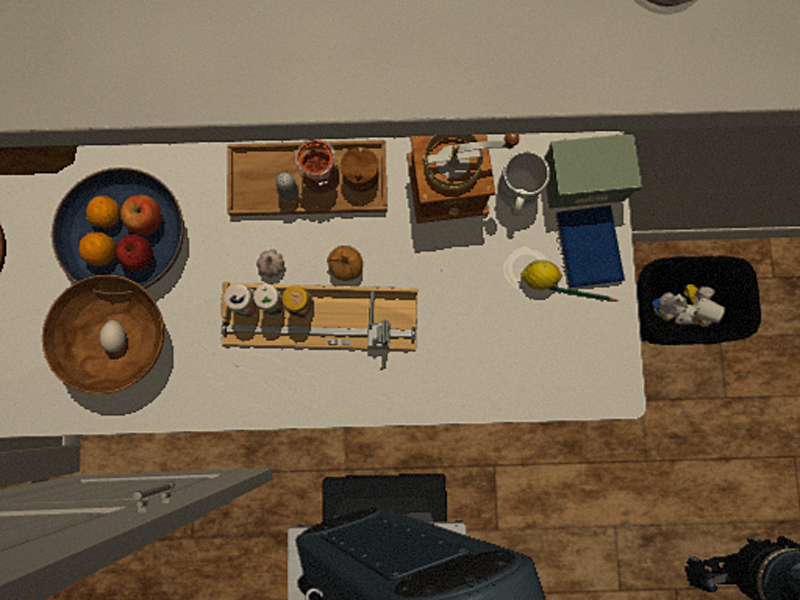

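The scene view shows the rack with its jars mid-table. In the top view (800x600) the rack spans about (222,282)–(417,350), the stop is at about (380,338) and the clip at about (340,342). Rack +y runs roughly along world +y. Next I'll zoom in on the rack.

```bash
python3 - <<'E'
from h import *
import pickle
d=pickle.load(open('c0.pkl','rb'))
c=d['top']; im=c['color'][172:232,136:276]
save('crop',cv2.resize(im,None,fx=5.7,fy=5.7,interpolation=cv2.INTER_CUBIC))
c=d['scene']; im=c['color'][180:285,235:315]
save('crop2',cv2.resize(im,None,fx=5.7,fy=5.7,interpolation=cv2.INTER_CUBIC))
E
```

```text
(no output)
```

View pics/crop.png

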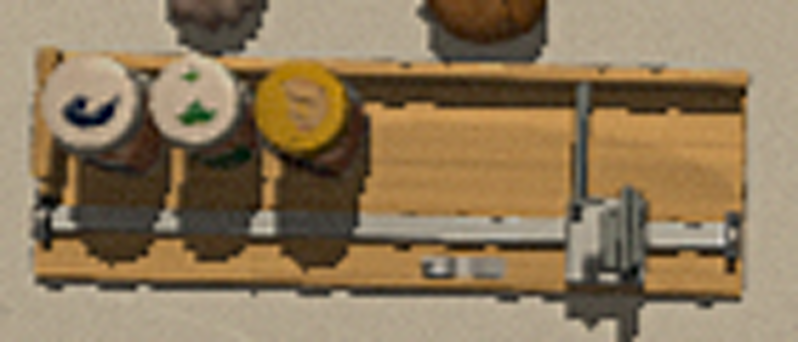

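View pics/crop2.png

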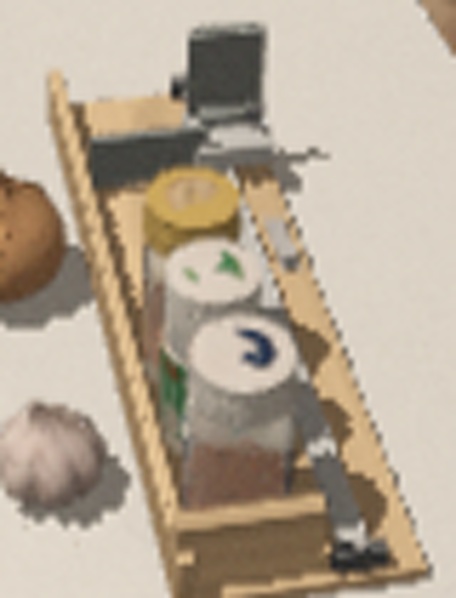

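The top crop shows the rack's front edge running (35,283)–(742,298). The clip spans x 420–505 at y 268, the track is at y≈220–240, and the tab's top is at x≈622–645, y 187–270. In the scene crop the dark tab stands at the far end.

```bash
python3 - <<'E'
from h import *
import pickle
d=pickle.load(open('c0.pkl','rb'))
c=d['top']; f=lambda u,v,z: onz(c,((u+.5)/5.7-.5+136,(v+.5)/5.7-.5+172),z).round(1)
A=f(35,280,10);B=f(742,296,10);print('front edge',A,B,np.linalg.norm(B-A))
e=(A-B)/np.linalg.norm(A-B); print('yaw of rack y from world y',np.arctan2(-e[0],e[1]))
ey=e; ex=np.array([ey[1],-ey[0],0])
O=(A+B)/2+ex*56; O[2]=0; print('O',O)
R=lambda p:(np.dot(p-O,ex).round(1),np.dot(p-O,ey).round(1))
for n,p in dict(trL=f(45,222,19),trR=f(733,238,19),clipL=f(420,267,14),clipR=f(505,269,14),tabTopRear1=f(643,195,90),tabTopRear2=f(643,268,90),tabfront=f(622,190,90),jarA=f(92,104,110),jarB=f(195,104,110),jarC=f(300,103,110),railR=f(746,72,40)).items(): print(n,p,R(p))
# scene: tab
c=d['scene']; g=lambda u,v,z: onz(c,((u+.5)/5.7-.5+235,(v+.5)/5.7-.5+180),z).round(1)
for n,p in dict(topL=g(190,30,90),topR=g(266,30,90),clip1=g(272,222,14),clip2=g(290,265,14),corner=g(428,572,8)).items(): print(n,p,R(p))
E
```

```text
front edge [480.7 276.4  10. ] [462.4 -80.9  10. ] 357.7683328636004
yaw of rack y from world y -0.051172749632792267
O [527.47669379  94.88557656   0.        ]
trL [509.  269.5  19. ] (np.float64(-27.4), np.float64(173.4))
trR [491.  -77.1  19. ] (np.float64(-27.6), np.float64(-173.6))
clipL [481.3  81.2  14. ] (np.float64(-45.4), np.float64(-16.0))
clipR [479.1  38.3  14. ] (np.float64(-45.4), np.float64(-59.0))
tabTopRear1 [505.1 -32.8  90. ] (np.float64(-15.8), np.float64(-128.7))
tabTopRear2 [470.1 -31.9  90. ] (np.float64(-50.8), np.float64(-129.6))
tabfront [507.7 -22.8  90. ] (np.float64(-13.7), np.float64(-118.5))
jarA [553.3 226.6 110. ] (np.float64(19.1), np.float64(132.9))
jarB [551.9 177.9 110. ] (np.float64(20.1), np.float64(84.2))
jarC [551.  128.2 110. ] (np.float64(21.8), np.float64(34.5))
railR [572.  -85.7  40. ] (np.float64(53.7), np.float64(-178.1))
topL [505.4 -28.5  90. ] (np.float64(-15.7), np.float64(-124.4))
topR [466.4 -19.5  90. ] (np.float64(-55.1), np.float64(-117.4))
clip1 [479.2  45.8  14. ] (np.float64(-45.7), np.float64(-51.5))
clip2 [480.3  80.4  14. ] (np.float64(-46.4), np.float64(-16.9))
corner [480.3 279.9   8. ] (np.float64(-56.6), np.float64(182.4))
```

>>> {"fn": "carry_out", "kwargs": {
  "moves": [
    {"slide": [0.197,0.236,0],"delta_rot": [0,0,0.269],"jaw": -1},
    {"slide": [0.197,0.236,0],"delta_rot": [0,0,0.269],"jaw": -1},
    {"slide": [0.197,0.236,0],"delta_rot": [0,0,0.269],"jaw": -1},
    {"slide": [0.197,0.236,0],"delta_rot": [0,0,0.269],"jaw": -1},
    {"slide": [0.197,0.236,0],"delta_rot": [0,0,0.269],"jaw": -1}
  ]
}}

```text
clock: 0.6
eef_pos: [251.1, -363.9, 404.7]
tcp_rot: [0.943, 0.333, 0.0, -0.001]
wrist_force: [-0.0, -0.7, -0.4]
grip_width: 12.2
grasp_force: 0.0
```

>>> {"fn": "carry_out", "kwargs": {
  "moves": [
    {"slide": [0.197,0.236,0],"delta_rot": [0,0,0.269],"jaw": -1},
    {"slide": [0.197,0.236,0],"delta_rot": [0,0,0.269],"jaw": -1},
    {"slide": [0.197,0.236,0],"delta_rot": [0,0,0.269],"jaw": -1},
    {"slide": [0.197,0.236,0],"delta_rot": [0,0,0.269],"jaw": -1},
    {"slide": [0.197,0.236,0],"delta_rot": [0,0,0.269],"jaw": -1}
  ]
}}

```text
clock: 1.1
eef_pos: [369.5, -223.0, 404.5]
tcp_rot: [0.852, 0.524, 0.0, -0.0]
wrist_force: [0.2, -1.6, -0.7]
grip_width: 0.1
grasp_force: 0.0
```

>>> {"fn": "carry_out", "kwargs": {
  "moves": [
    {"slide": [0.196,0.21,0],"delta_rot": [0,0,0.269],"jaw": -1},
    {"slide": [0.196,0.21,0],"delta_rot": [0,0,0.269],"jaw": -1},
    {"slide": [0.196,0.21,0],"delta_rot": [0,0,0.269],"jaw": -1},
    {"slide": [0.196,0.21,0],"delta_rot": [0,0,0.269],"jaw": -1},
    {"slide": [0.196,0.21,0],"delta_rot": [0,0,0.269],"jaw": -1}
  ]
}}

```text
clock: 1.6
eef_pos: [486.9, -98.2, 404.0]
tcp_rot: [0.724, 0.69, -0.0, -0.0]
wrist_force: [-1.1, -0.5, -0.6]
grip_width: -0.1
grasp_force: 0.0
```

>>> {"fn": "carry_out", "kwargs": {
  "moves": [
    {"slide": [-0.004,0,-0.282],"delta_rot": [0,0,0],"jaw": -1},
    {"slide": [-0.004,0,-0.282],"delta_rot": [0,0,0],"jaw": -1},
    {"slide": [-0.004,0,-0.282],"delta_rot": [0,0,0],"jaw": -1},
    {"slide": [-0.004,0,-0.282],"delta_rot": [0,0,0],"jaw": -1},
    {"slide": [-0.004,0,-0.282],"delta_rot": [0,0,0],"jaw": -1}
  ]
}}

```text
clock: 2.1
eef_pos: [480.8, -100.2, 232.7]
tcp_rot: [0.725, 0.688, -0.002, -0.002]
wrist_force: [-0.0, 0.6, -0.2]
grip_width: -0.0
grasp_force: 0.0
```

```bash
python3 - <<'E'
from h import *
s=state();print(s['eef_pos'],s['wrist_force'])
w=capture('wrist')['color'];t=capture('top')['color'][160:240,130:270]
t=cv2.resize(t,(700,400)); t=t[:,:]
w=cv2.resize(w,(266,200)); im=np.zeros((600,700,3),np.uint8); im[:400]=t; im[400:,:266]=w
save('b',im)
E
```

```text
[ 480.81321892 -100.23602448  232.6932523 ] [-0.01538898  0.63069439 -0.24261093]
```

View pics/b.png

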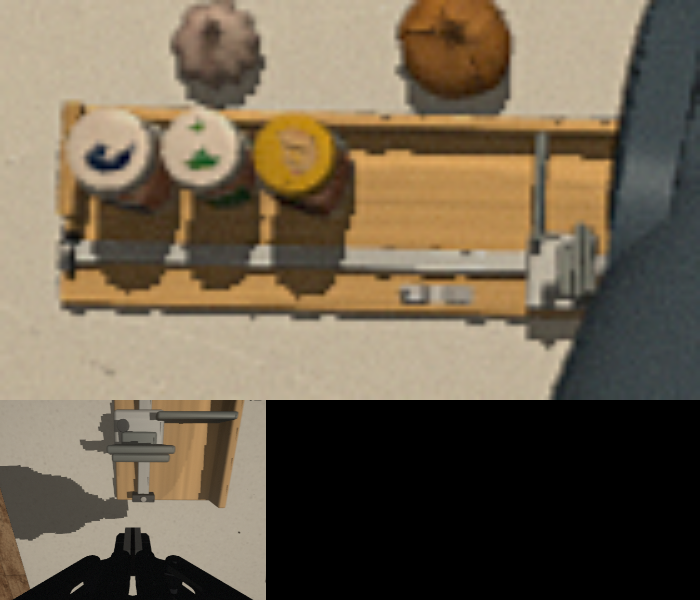

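The wrist view shows the closed fingers centred at column 133, about 5 mm to the −x side of the tab (centre 141), with free space between them. I'll correct that sideways offset while approaching.

>>> {"fn": "carry_out", "kwargs": {
  "moves": [
    {"slide": [0.007,0.02,0],"delta_rot": [0,0,0],"jaw": -1},
    {"slide": [0.008,0.04,0],"delta_rot": [0,0,0],"jaw": -1},
    {"slide": [0.009,0.06,0],"delta_rot": [0,0,0],"jaw": -1},
    {"slide": [0.01,0.075,0],"delta_rot": [0,0,0],"jaw": -1},
    {"slide": [0.01,0.075,0],"delta_rot": [0,0,0],"jaw": -1}
  ]
}}

```text
clock: 2.7
eef_pos: [489.0, -52.6, 235.8]
tcp_rot: [0.724, 0.69, 0.0, 0.0]
wrist_force: [1.1, 0.3, 0.1]
grip_width: 0.2
grasp_force: 0.0
```

```bash
python3 - <<'E'
from h import *
s=state();print(s['eef_pos'],s['wrist_force'])
w=capture('wrist')
print(w['mtx'],w['T_tool_cam'].round(3))
save('w1',w['color'])
E
```

```text
[488.98544626 -52.55896013 235.81412993] [1.07530437 0.27760092 0.09333684]
[[342.02403869   0.         255.15778057]
 [  0.         342.02403869 193.45152933]
 [  0.           0.           1.        ]] [[-1.0000e-03 -9.4800e-01 -3.1800e-01  8.1728e+01]
 [ 1.0000e+00 -1.0000e-03 -0.0000e+00 -8.8600e-01]
 [-0.0000e+00 -3.1800e-01  9.4800e-01  3.0544e+01]
 [ 0.0000e+00  0.0000e+00  0.0000e+00  1.0000e+00]]
```

View pics/w1.png

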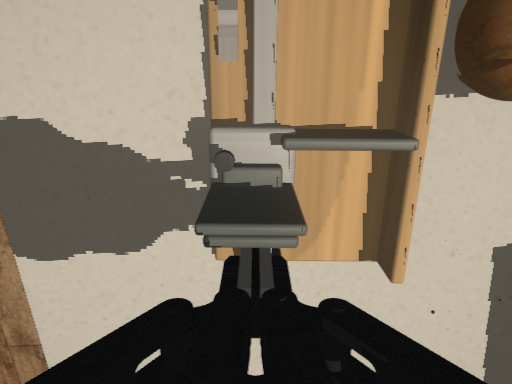

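The wrist view shows the fingers (column 255) centred behind the tab (rear edge row 246, columns 205–298). The clip's near end is at (228,60) and the pin head at (224,160).

```bash
python3 - <<'E'
from h import *
from scipy.spatial.transform import Rotation as Rn
s=state(); p=s['eef_pos']; R=Rn.from_quat(s['tcp_rot']).as_matrix()
w=capture('wrist'); T=w['T_tool_cam']
O=np.array([527.48,94.89,0]);ey=np.array([.0512,.9987,0]);ex=np.array([.9987,-.0512,0])
def f(u,v,z):
    d=R@T[:3,:3]@np.linalg.inv(w['mtx'])@[u,v,1]; o=p+R@T[:3,3]; q=o+d*(z-o[2])/d[2]
    return q.round(1),(ex@(q-O)).round(1),(ey@(q-O)).round(1)
print(p,s['wrist_force'])
for n,a in dict(rear=(251,246,90),rear2=(251,244,90),clip=(228,60,12),clipz=(228,60,10),crestline=(228,25,16),rackend=(300,261,10),tip=(p[0],0,0)).items():
    if n!='tip': print(n,f(*a))
print('tcp rack',ex@(p-O),ey@(p-O))
E
```

```text
[488.95328132 -53.13729748 235.71515146] [ 0.11754064 -0.32935631  0.0158857 ]
rear (array([487.6, -30.7,  90. ]), np.float64(-33.4), np.float64(-127.5))
rear2 (array([487.7, -29.9,  90. ]), np.float64(-33.4), np.float64(-126.7))
clip (array([478.3,  38.5,  12. ]), np.float64(-46.3), np.float64(-58.8))
clipz (array([478.1,  38.6,  10. ]), np.float64(-46.4), np.float64(-58.7))
crestline (array([479.8,  54.6,  16. ]), np.float64(-45.6), np.float64(-42.7))
rackend (array([515.5, -84.2,  10. ]), np.float64(-2.8), np.float64(-179.5))
tcp rack -30.89763631079408 -149.80742998665684
```

>>> {"fn": "carry_out", "kwargs": {
  "moves": [
    {"slide": [0.0005,0.01,0],"delta_rot": [0,0,0],"jaw": -1},
    {"slide": [0.001,0.02,0],"delta_rot": [0,0,0],"jaw": -1},
    {"slide": [0.0015,0.03,0],"delta_rot": [0,0,0],"jaw": -1},
    {"slide": [0.002,0.04,0],"delta_rot": [0,0,0],"jaw": -1},
    {"slide": [0.0025,0.05,0],"delta_rot": [0,0,0],"jaw": -1}
  ]
}}

```text
clock: 3.3
eef_pos: [490.4, -23.6, 235.4]
tcp_rot: [0.725, 0.689, -0.0, 0.0]
wrist_force: [0.9, -1.0, -0.9]
grip_width: -0.1
grasp_force: 0.5
```

>>> {"fn": "carry_out", "kwargs": {
  "moves": [
    {"slide": [0.0003,0.007,0],"delta_rot": [0,0,0],"jaw": -1},
    {"slide": [0.0006,0.013,0],"delta_rot": [0,0,0],"jaw": -1},
    {"slide": [0.001,0.019,0],"delta_rot": [0,0,0],"jaw": -1},
    {"slide": [0.0012,0.025,0],"delta_rot": [0,0,0],"jaw": -1},
    {"slide": [0.0012,0.025,0],"delta_rot": [0,0,0],"jaw": -1}
  ]
}}

```text
clock: 3.8
eef_pos: [491.1, -8.7, 235.5]
tcp_rot: [0.725, 0.689, 0.0, -0.0]
wrist_force: [0.2, 0.5, 0.2]
grip_width: 0.1
grasp_force: 0.0
```

```bash
python3 - <<'E'
from h import *
s=state(); p=s['eef_pos']
O=np.array([527.48,94.89,0]);ey=np.array([.0512,.9987,0]);ex=np.array([.9987,-.0512,0])
print(p,s['wrist_force'],'tcp rack',ex@(p-O),ey@(p-O))
save('w2',capture('wrist')['color'])
E
```

```text
[491.07840631  -8.67917249 235.46766587] [0.23240732 0.52615897 0.15320083] tcp rack -31.05152999154587 -105.29829416092508
```

View pics/w2.png

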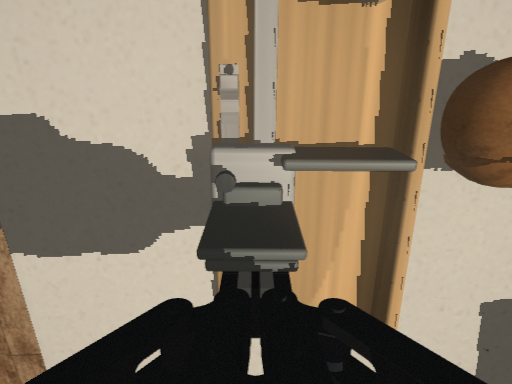

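The tab is now in contact with the fingers (rear edge row ~269), and the whole clip is visible from row 138 to row 65, with the notch shadow near row 92.

```bash
cat > w.py <<'E'
from h import *
from scipy.spatial.transform import Rotation as Rn
s=state(); p=s['eef_pos']; R=Rn.from_quat(s['tcp_rot']).as_matrix()
w=capture('wrist'); T=w['T_tool_cam']
O=np.array([527.48,94.89,0]);ey=np.array([.0512,.9987,0]);ex=np.array([.9987,-.0512,0])
def f(u,v,z):
    d=R@T[:3,:3]@np.linalg.inv(w['mtx'])@[u,v,1]; o=p+R@T[:3,3]; q=o+d*(z-o[2])/d[2]
    return (ex@(q-O)).round(1),(ey@(q-O)).round(1)
print(p,s['wrist_force'],'tcp rack',ex@(p-O),ey@(p-O))
E
python3 - <<'E'
from w import *
for n,a in dict(rear=(251,270,90),front=(251,255,90),rear0=(251,268,90),clipN=(228,138,12),clipF=(228,65,19),clipF0=(228,65,12),notch=(228,93,12)).items(): print(n,f(*a))
E
```

```text
[491.06691864  -8.85668473 235.4453319 ] [ 0.39718955  0.98988328 -0.78483743] tcp rack -31.05391410079778 -105.47616380213528
rear (np.float64(-33.6), np.float64(-93.2))
front (np.float64(-33.6), np.float64(-86.8))
rear0 (np.float64(-33.6), np.float64(-92.3))
clipN (np.float64(-47.4), np.float64(-55.4))
clipF (np.float64(-45.9), np.float64(-17.1))
clipF0 (np.float64(-46.4), np.float64(-16.9))
notch (np.float64(-46.8), np.float64(-31.1))
```

>>> {"fn": "carry_out", "kwargs": {
  "moves": [
    {"slide": [0.0003,0.005,0],"delta_rot": [0,0,0],"jaw": -1},
    {"slide": [0.0005,0.01,0],"delta_rot": [0,0,0],"jaw": -1},
    {"slide": [0.0008,0.015,0],"delta_rot": [0,0,0],"jaw": -1},
    {"slide": [0.001,0.02,0],"delta_rot": [0,0,0],"jaw": -1},
    {"slide": [0.001,0.02,0],"delta_rot": [0,0,0],"jaw": -1}
  ]
}}

```text
clock: 4.4
eef_pos: [491.8, 3.3, 235.5]
tcp_rot: [0.725, 0.689, 0.0, -0.0]
wrist_force: [0.6, 0.2, 1.1]
grip_width: -0.2
grasp_force: 0.0
```

>>> {"fn": "carry_out", "kwargs": {
  "moves": [
    {"slide": [0.0002,0.003,0],"delta_rot": [0,0,0],"jaw": -1},
    {"slide": [0.0002,0.006,0],"delta_rot": [0,0,0],"jaw": -1},
    {"slide": [0.0002,0.006,0],"delta_rot": [0,0,0],"jaw": -1}
  ]
}}

```text
clock: 4.7
eef_pos: [491.9, 6.7, 235.5]
tcp_rot: [0.725, 0.689, 0.0, -0.0]
wrist_force: [0.5, -0.2, -0.1]
grip_width: 0.5
grasp_force: 0.1
```

>>> {"fn": "carry_out", "kwargs": {
  "moves": [
    {"slide": [0.0002,0.003,0],"delta_rot": [0,0,0],"jaw": -1},
    {"slide": [0.0002,0.005,0],"delta_rot": [0,0,0],"jaw": -1},
    {"slide": [0.0002,0.005,0],"delta_rot": [0,0,0],"jaw": -1}
  ]
}}

```text
clock: 5.0
eef_pos: [492.0, 9.6, 235.5]
tcp_rot: [0.725, 0.689, 0.0, 0.0]
wrist_force: [0.7, -1.9, -0.3]
grip_width: -0.0
grasp_force: 0.6
```

>>> {"fn": "carry_out", "kwargs": {
  "moves": [
    {"slide": [0.0002,0.003,0],"delta_rot": [0,0,0],"jaw": -1},
    {"slide": [0.0002,0.004,0],"delta_rot": [0,0,0],"jaw": -1},
    {"slide": [0.0002,0.004,0],"delta_rot": [0,0,0],"jaw": -1}
  ]
}}

```text
clock: 5.3
eef_pos: [492.1, 12.0, 235.5]
tcp_rot: [0.725, 0.689, 0.0, -0.0]
wrist_force: [0.1, -1.5, 0.9]
grip_width: -0.4
grasp_force: 0.6
```

>>> {"fn": "carry_out", "kwargs": {
  "moves": [
    {"slide": [0.0002,0.003,0],"delta_rot": [0,0,0],"jaw": -1},
    {"slide": [0.0002,0.004,0],"delta_rot": [0,0,0],"jaw": -1},
    {"slide": [0.0002,0.004,0],"delta_rot": [0,0,0],"jaw": -1}
  ]
}}

```text
clock: 5.6
eef_pos: [492.1, 14.6, 235.4]
tcp_rot: [0.725, 0.689, 0.0, -0.0]
wrist_force: [0.7, -0.3, 0.1]
grip_width: 0.2
grasp_force: 0.0
```

```bash
python3 - <<'E'
from w import *
save('w3',w['color'])
E
```

```text
[492.1210393   14.55894954 235.43283021] [ 0.72893068 -0.33321909  0.07145425] tcp rack -31.200044265330558 -82.03699888109249
```

View pics/w3.png

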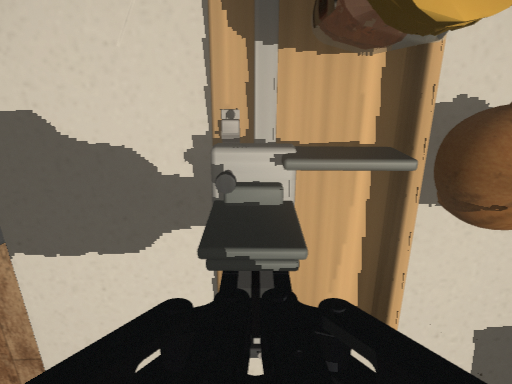

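The tab sits against the fingers as before (rear edge row ~268), and the carriage now covers part of the clip, whose far end is at row 110.

```bash
python3 - <<'E'
from w import *
for n,a in dict(rear=(251,269,90),clipF=(228,110,19),clipF12=(228,110,12),carrfront=(228,149,28)).items(): print(n,f(*a))
E
```

```text
[492.08690684  14.52195606 235.40504554] [-0.32032291  0.46719675 -0.13548124] tcp rack -31.232238289221634 -82.07569185397792
rear (np.float64(-33.8), np.float64(-69.3))
clipF (np.float64(-46.7), np.float64(-16.0))
clipF12 (np.float64(-47.2), np.float64(-16.6))
carrfront (np.float64(-46.5), np.float64(-35.1))
```

>>> {"fn": "carry_out", "kwargs": {
  "moves": [
    {"slide": [0.0002,0.002,0],"delta_rot": [0,0,0],"jaw": -1},
    {"slide": [0.0002,0.004,0],"delta_rot": [0,0,0],"jaw": -1}
  ]
}}

```text
clock: 5.9
eef_pos: [492.3, 16.8, 235.4]
tcp_rot: [0.725, 0.689, -0.0, -0.0]
wrist_force: [0.3, 0.9, 0.3]
grip_width: 0.0
grasp_force: 0.0
```

>>> {"fn": "carry_out", "kwargs": {
  "moves": [
    {"slide": [0.0002,0.002,0],"delta_rot": [0,0,0],"jaw": -1},
    {"slide": [0.0002,0.004,0],"delta_rot": [0,0,0],"jaw": -1}
  ]
}}

```text
clock: 6.1
eef_pos: [492.5, 19.2, 235.5]
tcp_rot: [0.725, 0.689, -0.0, -0.0]
wrist_force: [0.4, 0.3, -0.1]
grip_width: 0.1
grasp_force: 0.0
```

>>> {"fn": "carry_out", "kwargs": {
  "moves": [
    {"slide": [0.0001,0.001,0],"delta_rot": [0,0,0],"jaw": -1},
    {"slide": [0.0001,0.002,0],"delta_rot": [0,0,0],"jaw": -1}
  ]
}}

```text
clock: 6.3
eef_pos: [492.5, 20.4, 235.5]
tcp_rot: [0.725, 0.689, -0.0, -0.0]
wrist_force: [-0.0, -0.2, -0.0]
grip_width: 0.1
grasp_force: 0.1
```

```bash
python3 - <<'E'
from w import *
save('w4',w['color'])
E
```

```text
[492.50564861  20.37115563 235.48369189] [-0.04267003 -0.23041634 -0.01868577] tcp rack -31.113519899019526 -76.21265666793128
```

View pics/w4.png

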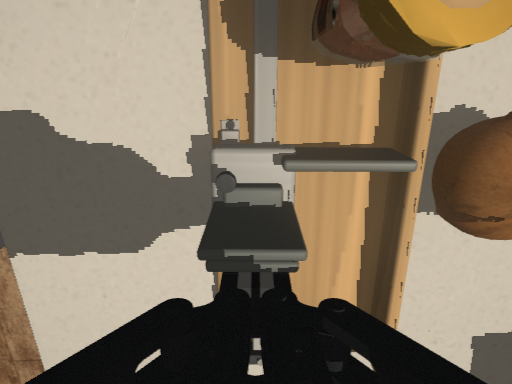

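The tab is still against the fingers (row ~268) and the clip's far end is at row 120, so the pin is roughly 2 mm short of the notch. I'll continue in 1 mm steps and watch the force.

>>> {"fn": "carry_out", "kwargs": {
  "moves": [
    {"slide": [0.0001,0.001,0],"delta_rot": [0,0,0],"jaw": -1},
    {"slide": [0.0001,0.002,0],"delta_rot": [0,0,0],"jaw": -1},
    {"slide": [0.0001,0.002,0],"delta_rot": [0,0,0],"jaw": -1}
  ]
}}

```text
clock: 6.65
eef_pos: [492.6, 21.5, 235.5]
tcp_rot: [0.725, 0.689, -0.0, -0.0]
wrist_force: [0.7, -0.0, -0.1]
grip_width: 0.1
grasp_force: 0.1
```

>>> {"fn": "carry_out", "kwargs": {
  "moves": [
    {"slide": [0.0001,0.001,0],"delta_rot": [0,0,0],"jaw": -1},
    {"slide": [0.0001,0.002,0],"delta_rot": [0,0,0],"jaw": -1},
    {"slide": [0.0001,0.002,0],"delta_rot": [0,0,0],"jaw": -1}
  ]
}}

```text
clock: 6.95
eef_pos: [492.7, 22.8, 235.5]
tcp_rot: [0.725, 0.689, 0.0, -0.0]
wrist_force: [0.1, -0.8, -0.5]
grip_width: 0.2
grasp_force: 0.2
```

>>> {"fn": "carry_out", "kwargs": {
  "moves": [
    {"slide": [0.0001,0.0015,0],"delta_rot": [0,0,0],"jaw": -1},
    {"slide": [0.0001,0.0015,0],"delta_rot": [0,0,0],"jaw": -1}
  ]
}}

```text
clock: 7.15
eef_pos: [492.7, 23.7, 235.5]
tcp_rot: [0.725, 0.689, -0.0, -0.0]
wrist_force: [0.3, -0.5, 0.1]
grip_width: -0.2
grasp_force: 0.1
```

```bash
python3 - <<'E'
from w import *
from scipy.ndimage import gaussian_filter1d
g=cv2.cvtColor(w['color'],cv2.COLOR_RGB2GRAY).astype(int)
print(g[112:146,230]); print(g[244:276,225])
for z in(35,42): print('pin',f(226,181,z))
import time
print([capture('wrist') and state()['wrist_force'][1].round(2) for _ in range(4)])
E
```

```text
[492.68636437  23.69521847 235.47577731] [ 0.32705483 -0.51729522  0.12454066] tcp rack -31.10323109075608 -72.88366245803232
[156 156 156 157 157 155 155 155 156 154 153 152 151  80  68  82  82  83
  81  80  81  79  80  73  88 144 168 170 168 164  79  79  74  76]
[ 41  39  41  39  45  64  85  94  99 111 105  46  47  47  46  42  42  45
  48  46  47  47  46  46  46  48  44  41  13  20  16  16]
pin (np.float64(-47.1), np.float64(-41.4))
pin (np.float64(-46.5), np.float64(-39.3))
[np.float64(-1.41), np.float64(-0.55), np.float64(-0.56), np.float64(-0.24)]
```

>>> {"fn": "carry_out", "kwargs": {
  "moves": [
    {"slide": [0.0001,0.0015,0],"delta_rot": [0,0,0],"jaw": -1},
    {"slide": [0.0001,0.0015,0],"delta_rot": [0,0,0],"jaw": -1}
  ]
}}

```text
clock: 7.6
eef_pos: [492.7, 24.6, 235.5]
tcp_rot: [0.725, 0.689, -0.0, -0.0]
wrist_force: [0.2, 0.1, 0.4]
grip_width: -0.3
grasp_force: 0.1
```

```bash
python3 - <<'E'
from w import *
g=cv2.cvtColor(w['color'],cv2.COLOR_RGB2GRAY).astype(int)
print(g[120:132,230]); print(g[250:276,225])
for z in(35,42): print('pin',f(226,181,z))
print('rear',f(225,271,90),f(230,125,20))
print([capture('wrist') and state()['wrist_force'][1].round(2) for _ in range(6)])
E
```

```text
[492.72181837  24.55962362 235.48526621] [0.19567486 0.09963838 0.35837162] tcp rack -31.112080718658333 -72.01856578838196
[156 156 155 153 154 155 149  79  71  81  81  81]
[86 92 49 48 45 47 46 44 45 44 41 45 46 46 47 48 47 47 48 45 47 41 15 19
  8 13]
pin (np.float64(-47.2), np.float64(-40.5))
pin (np.float64(-46.5), np.float64(-38.5))
rear (np.float64(-43.6), np.float64(-60.3)) (np.float64(-45.5), np.float64(-13.8))
[np.float64(-0.05), np.float64(-0.15), np.float64(-0.1), np.float64(0.01), np.float64(0.36), np.float64(0.21)]
```

>>> {"fn": "carry_out", "kwargs": {
  "moves": [
    {"slide": [-0.001,-0.02,0],"delta_rot": [0,0,0],"jaw": -1},
    {"slide": [-0.002,-0.04,0],"delta_rot": [0,0,0],"jaw": -1},
    {"slide": [-0.003,-0.06,0],"delta_rot": [0,0,0],"jaw": -1},
    {"slide": [-0.003,-0.06,0],"delta_rot": [0,0,0],"jaw": -1},
    {"slide": [-0.003,-0.06,0],"delta_rot": [0,0,0],"jaw": -1}
  ]
}}

```text
clock: 8.45
eef_pos: [490.9, -12.2, 235.5]
tcp_rot: [0.725, 0.689, 0.0, -0.0]
wrist_force: [-0.3, 0.7, 0.3]
grip_width: -0.2
grasp_force: 0.0
```

```bash
python3 - <<'E'
from w import *
c=w['color'][0:300,170:340]
t=capture('top')['color'][180:230,140:260]
im=np.zeros((600,800,3),np.uint8); im[:600,:340]=cv2.resize(c,(340,600),interpolation=cv2.INTER_CUBIC)
im[:190,345:800]=cv2.resize(t,(455,190),interpolation=cv2.INTER_CUBIC)
save('w5',im)
E
```

```text
[490.89087585 -12.15201898 235.4853528 ] [-0.31346149  0.73173194  0.34425006] tcp rack -31.061006916563493 -108.7762275130153
```

View pics/w5.png

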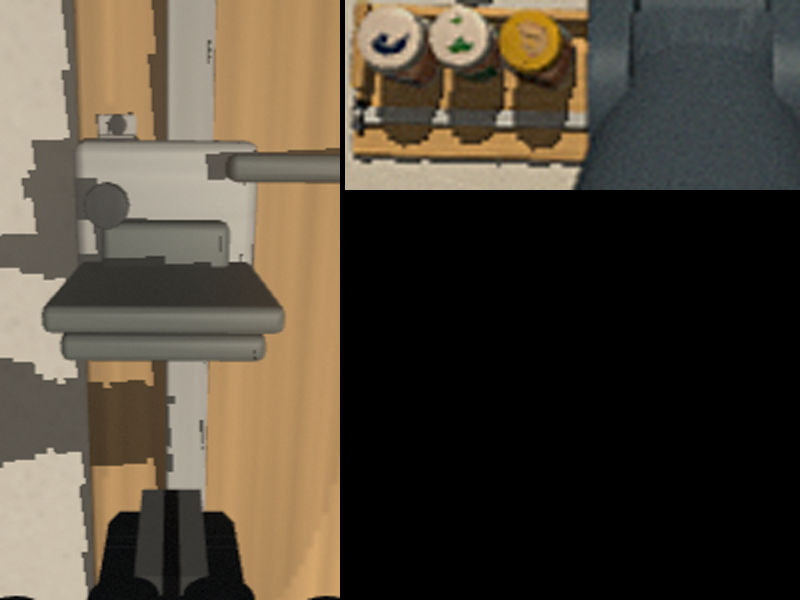

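The stop stayed put when the fingers left. Its tab's rear edge is at full-image row ~179, the clip's far end at row 56.5, and the pin head at (222,102).

```bash
python3 - <<'E'
from w import *
g=cv2.cvtColor(w['color'],cv2.COLOR_RGB2GRAY).astype(int)
print(g[52:74,229]);print(g[160:186,225])
print('rear',f(225,179.5,90),f(225,179.5,87),'frontrear',f(225,166,90),'clipF',f(229,56.5,20),f(229,56.5,15),f(229,56.5,12))
for z in(30,36,42): print('pin',f(222,102.5,z))
E
```

```text
[490.95361165 -11.55184187 235.48236655] [-0.91739737  0.23306296  0.11519847] tcp rack -31.029081736343624 -108.17361856271782
[149 150 148 148 148 146  76  80  80  80  81  80  80  80  79  79  77 135
  83  80  91 136]
[111 109 108 107 105 103  97  88  52  71  90  94 102 115 111 108 107 104
 105 101  94 105 147 147 147 147]
rear (np.float64(-42.5), np.float64(-59.8)) (np.float64(-42.8), np.float64(-60.7)) frontrear (np.float64(-42.4), np.float64(-55.0)) clipF (np.float64(-45.1), np.float64(-15.8)) (np.float64(-45.5), np.float64(-15.5)) (np.float64(-45.7), np.float64(-15.4))
pin (np.float64(-48.4), np.float64(-37.6))
pin (np.float64(-47.8), np.float64(-37.2))
pin (np.float64(-47.2), np.float64(-36.8))
```

```bash
python3 -c "
from rig import *
print(job_done())"
```

```text
the job is handed in; nothing more can be done
None
```

I pushed the stop to the clip's notch, backed the fingers clear and handed the job in. The last camera view puts the pin within about 1 mm of the notch centre, but I never felt a clear force peak at the crest or the wall, and the hand-in gave no verdict.

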